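# Turn a bead stamp knob-up in the feed rail and stand it on the graphite block

## Robot

A 6-joint arm with a two-finger parallel gripper is mounted at the origin on a cart in front of the work surface, level with it; the furniture and walls round the work are solid. World frame = base frame: x ahead of the robot, y to its left, z up, the work surface at z = 0. Lengths are in m, angles in rad, forces in N, time in s.
With the tool pointing down it reaches from about 0.325 to 0.875 m from the base axis. Payload 4.4 kg.
Tool frame: the origin (TCP) lies at the very end of the fingers, on their centre line; the grasp point (between the pads) lies 19 mm behind it (r.grasp_offset is the distance from the TCP to the grasp point, in m); z points along the fingers, y is the direction in which the jaws open and shut (so a half turn about z gives the same grasp; the last joint's range is limited). The gripper opens to 85 mm and grips with 20 to 120 N. Pads are 22 mm wide; open, the fingers measure 114 mm over their backs; the gripper's body (76 mm by 85 mm) begins 54 mm behind the grasp point. The pads swing forward as they close: fully open they stand 13 mm farther back than shut.
Start: joints at [-1.429, 0.207, 1.542, -0, 1.393, -0.15], TCP at [0.165, -0.551, 0.231] pointing down, gripper open.
Joint ranges: [-2.73, 2.73], [-0.86, 2.22], [0.23, 2.46], [-1.11, 4.25], [0.08, 2.63], [-2.82, 2.82]. Speed limits (rad/s): [2.79, 2.79, 3.14, 3.14, 3.14, 3.14].

## Interface

Orientations are given as a rotation vector (axis times angle).
In Python, from rig import status, cams, job, r gives the robot as it stands.
- The arm moves only by the tool jog_arm, never from a script. Its argument "motion" is a list of rows, each an object of numbers: "fingers": the closure, from 0 (fully open) to 1 (shut); "x", "y", "z": the shift along the world's x, y, z each as a share of 4 cm, from -1 to 1; "yaw": the turn about the world's z as a share of 4 degrees, from -1 to 1. A call has 1 to 10 rows; each row shifts and turns the pose as measured when the row begins; what a row does not reach is not made up. A row lasts 1/12 s, in which the tool goes at most 41.7 mm and 7.16 degrees, less where a joint would pass 70% of its speed; a pose out of reach is approached as far as the arm can. A call with a number of a shift or a turn outside -1 to 1 is refused whole. A call with a gripper value outside its range is refused whole. The fingers move at their own pace and stop on an object; "grip_force" is the grip in N (left out, the last holds). Time passes only in rows, so rows that do not move let the fingers close. It gives the time, the measured TCP pose, the force and the opening at its end, in the units of the state.
- status.state(): the state, without advancing time (a new reading comes with each control period).
- cams.capture(name): name is "scene" or "side" or "wrist"; returns the picture (480x640x3 uint8, blue, green, red); there is no depth.
- cams.calibration(name): a dict with "fx", "fy", "cx", "cy" (pixels), "R" (3x3) and "t" (3): a world point X has camera coordinates R X + t. Camera axes: x right, y down, z forward; pixel columns grow to the right and rows downward; lengths in m; the calibration is good to about 2 mm. A picture is of the moment at which its call begins: read the wrist's pose just before it. calibration takes no time and is no camera call; for the wrist camera it gives the pose at the moment of the call.
- job.close_job(): hands the job in, once; it reports no verdict.
The state is a dict: "time": time; "joint_pos": joint angles; "joint_vel": joint speeds; "joint_efforts": joint torques, N m; "tool_pos": TCP position; "tool_rot": TCP orientation; "wrist_force": force on the tool from outside, world axes, zero at the start; "moment": the same for the moment, N m; "finger_gap": finger opening in m.
Only numpy, scipy, OpenCV 4.12 (cv2) and the standard library are available. Lean on these libraries where they do the work, as an engineer would, in place of code of your own. Each camera call takes 0.05 s, during which the arm holds its last target. There are 200 camera calls.

## Task

Feed the bead stamp with the pale wooden knob, which lies on the bench, into the sloping twin-rod rail: lay it lengthwise over the slot in the upper half of the rail and let go there, so that its shank drops between the rods and it slides down by itself to hang at the lower stop with its knob up. Let it settle there untouched, then take it by the knob and stand it, black face down, in the middle of the black graphite block. Leave the stamp with the black knob where it lies.

Things in the scene. Friction and masses are not known exactly. Their poses are not given: they have to be found in the camera images.
- maple_stamp_mid (a point): Bead stamp with a pale maple knob, 126 mm long, 0.22 kg: round aluminium shank 30 mm thick, 80 mm long, then a faceted knob, 50 mm thick. This point: on the shank's axis, 50 mm from the face, 4 mm from the centre of mass. z axis: along the shank, face to knob. It starts lying on knob and face rim, z rising 6 degrees to the knob, this point 20 mm above the bench; it can roll. Take it across the shank.
- maple_stamp_knob (a point): Centre of the same stamp's knob, on the axis, 106 mm from the face. The knob is 46 mm long: a cone 6 mm high where it joins the shank, a straight round band 50 mm thick from 20 mm below to 10 mm above this point (stamp upright), a bevelled crown whose top is 20 mm above it. Axes as for maple_stamp_mid.
- maple_stamp_face (a point): Centre of the same stamp's flat black graphite face, 30 mm in diameter, the end opposite to the knob. Axes as for maple_stamp_mid.
- black_stamp_mid (a point): The other stamp, same size and shape but with a black knob, also lying; same point and axes as maple_stamp_mid. Not to be used. The two stamps may lie in each other's place, some 10 to 15 cm apart, both with the knob roughly away from the robot. Beyond them, from about 0.55 m ahead of the robot, stands a jar carousel 360 mm high.
- rail: Fixed feed rail: two polished steel rods 10 mm thick, a 36 mm clear slot between them (the shank passes, the knob does not), on a blue base plate 282 x 104 x 6 mm. Origin: bench level, under the plate's middle; x points uphill along the slot, z up. Rods straight from x = -92 mm (tops 105 mm above the bench) to x = 105 mm (tops 160 mm), slope 15.5 degrees, then bent down as legs.
- rail_top (a point): Middle of the slot in the upper half of the rail, level with the rod tops, at x = 60 mm of the rail: a good place for the knob's centre when the stamp is let go. Axes as for the rail. Laid along the slot, knob uphill, and let go, the stamp swings shank-down at once, slides down the slippery rods (friction about 0.16) by itself and hangs still at the stop after about 1.5 s.
- rail_stop (a point): Where the knob's centre (maple_stamp_knob) comes to rest at the low end, against the round bend with the black rubber sleeve that joins the rods: 128 mm above the bench, 23 mm above the rod tops there. The stamp hangs plumb there, its face 22 mm above the bench; lift it straight up out of the slot (85 mm or more). Axes as for the rail.
- marver_top (a point): Centre of the upper face of the fixed black graphite block, 50 x 50 mm, 18 mm high, on the bench in front of the grey carry case (whose body is 107 mm high, its handle 186 mm). z up, x and y along its sides.
Not all that is in view belongs to the job. Of the things that look like the part that bears marver_top, the middle-sized one is meant.

How it is judged:
By the outcome, as a careful person would: the job done as asked, in the order asked, and still so for the second after the job is handed in, with the robot touching nothing.
It also fails if it takes over 58 s, if anything falls off the work surface, if the arm or the gripper's body presses on something with over 40 N, if the wrist force passes 120 N, or if a joint passes its speed limit or range.

## Working session

There is one attempt and no reset: what is moved stays moved. The work goes in short steps, Python scripts to look and compute and a tool call to move; the robot and the scene stay as the last step left them, time stands still between calls to the robot, and variables do not carry over. Pictures are saved under pics/ and viewed, about 8 in all and at most 12, crops included, and the job is handed in when it is done.

Besides the shell and the picture viewer there is one more tool, called after "Request:" in YAML: its name, and indented under it one key for each argument. jog_arm: Moves the arm, as the interface text tells. Its arguments: {"type":"object","properties":{"motion":{"type":"array"},"grip_force":{"type":"number"}},"required":["motion"]}

```bash
mkdir -p pics; ls; python3 - <<'E'
from rig import status,cams,job,r
import cv2,numpy as np
s=status.state(); print(s)
for n in("scene","side"):
    im=cams.capture(n); cv2.imwrite(f"pics/{n}0.png",im)
    c=cams.calibration(n); R=np.array(c["R"]); print(n,c["fx"],c["cx"],c["cy"],(-R.T@np.array(c["t"])).round(3),R[2].round(2))
E
```

```text
pics
{'time': 0.0, 'joint_pos': array([-1.42949978e+00,  2.07420129e-01,  1.54300348e+00, -1.93750226e-06,
        1.39351877e+00, -1.50490734e-01]), 'joint_vel': array([ 0.00092074,  0.00109588, -0.00057653,  0.00064391,  0.00172349,
        0.0006352 ]), 'joint_efforts': array([ 9.80065270e-04, -3.83031106e+01, -2.91597891e+01, -2.08415790e-04,
        1.04759226e-02, -7.54050603e-06]), 'tool_pos': array([ 0.16528886, -0.54991098,  0.23010223]), 'tool_rot': array([-3.10589277e+00, -4.56373107e-01, -1.39620064e-05]), 'wrist_force': array([0.50157458, 0.7697717 , 0.98772064]), 'moment': array([0.01145974, 0.03642977, 0.01084099]), 'finger_gap': 0.08514735354179238}
scene 531.6054329802382 326.8372684165212 244.0235463636584 [ 0.115 -0.521  1.1  ] [ 0.43  0.37 -0.82]
side 490.83557894353015 317.51989064983627 237.06826241915826 [-0.242  0.155  1.098] [ 0.64 -0.18 -0.74]
```

View pics/scene0.png

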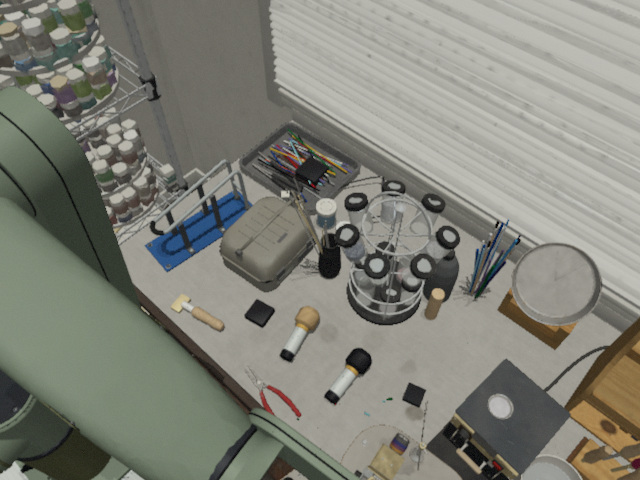

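View pics/side0.png

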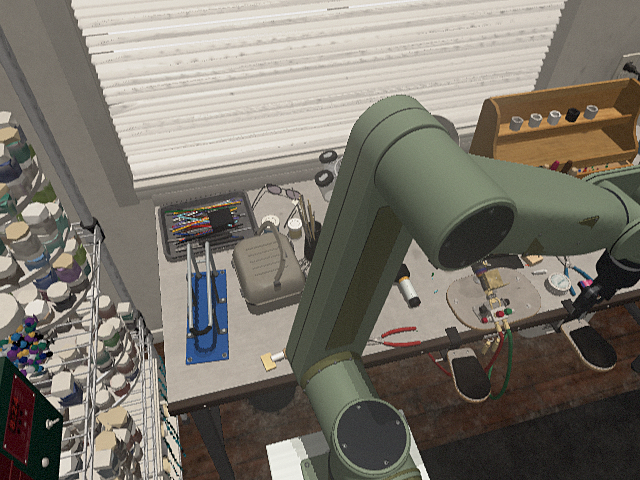

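The scene view shows the maple knob at (307,319) with its face at about (288,356). The black stamp is at (358,358). There are black squares at (260,313), in front of the case, and at (414,394) and (312,168). The rail is on the blue plate at (200,230). In the side view its sleeve (low end) is at (205,335), so uphill points away from the robot.

```bash
cat > h.py <<'E'
import cv2,numpy as np
from rig import status,cams,job,r
def cal(n):
    c=cams.calibration(n); return c,np.array(c["R"]),np.array(c["t"])
def ray(c,px,z):
    c,R,t=c; p=np.atleast_2d(np.array(px,float)); o=-R.T@t
    d=np.c_[(p[:,0]-c["cx"])/c["fx"],(p[:,1]-c["cy"])/c["fy"],np.ones(len(p))]@R
    return o+d*((z-o[2])/d[:,2])[:,None]
def proj(c,X):
    c,R,t=c; q=np.atleast_2d(X)@R.T+t
    return np.c_[q[:,0]/q[:,2]*c["fx"]+c["cx"],q[:,1]/q[:,2]*c["fy"]+c["cy"]]
def blobs(m,amin=40):
    cs,_=cv2.findContours(m.astype(np.uint8),cv2.RETR_EXTERNAL,cv2.CHAIN_APPROX_NONE)
    return [k[:,0,:] for k in cs if cv2.contourArea(k)>amin]
def cen(k):
    M=cv2.moments(k); return M["m10"]/M["m00"],M["m01"]/M["m00"]
def rect(c,k,z):
    w=ray(c,k,z)[:,:2]; b=cv2.minAreaRect((w*1000).astype(np.float32)); return np.round(b[0],1),np.round(b[1],1),round(b[2],1)
E
python3 - <<'E'
from h import *
for n in("scene","side"):
    im=cv2.imread(f"pics/{n}0.png"); hsv=cv2.cvtColor(im,cv2.COLOR_BGR2HSV); c=cal(n); H,S,V=cv2.split(hsv)
    print(n)
    m=((H>100)&(H<118)&(S>150)&(V>60)).astype(np.uint8); m=cv2.morphologyEx(m,cv2.MORPH_CLOSE,np.ones((9,9)))
    for k in blobs(m,800): print(" blue",np.round(cen(k)),rect(c,k,.006))
    for k in blobs(V<60,60):
        u,v=cen(k)
        if n=="scene" and 230<u<430 and 140<v<420: print(" dark",np.round((u,v)),"z18",rect(c,k,.018),"z0",rect(c,k,0.))
    for k in blobs((H>8)&(H<24)&(S>70)&(V>120),60):
        u,v=cen(k)
        if n=="scene" and 160<u<440 and 280<v<420: print(" tan",np.round((u,v),1),cv2.contourArea(k),ray(c,(u,v),.025).round(4),rect(c,k,.025))
c=cal("scene")
print(ray(c,[(288,356)],.012).round(4))
E
```

```text
scene
 blue [197. 231.] (array([517.5, 241.6]), array([102.5, 277. ]), 83.4)
 dark [331. 397.] z18 (array([ 405.5, -294.1]), array([17.6, 28.1]), 2.5) z0 (array([ 410.3, -290.4]), array([17.9, 28.6]), 2.5)
 dark [414. 395.] z18 (array([ 523.3, -417.7]), array([40.2, 36.3]), 16.4) z0 (array([ 530.1, -416. ]), array([40.8, 36.9]), 16.4)
 dark [287. 355.] z18 (array([ 408.8, -161.9]), array([19. , 28.3]), 14.4) z0 (array([ 413.7, -155.9]), array([19.3, 28.8]), 14.4)
 dark [359. 360.] z18 (array([ 506.6, -285.2]), array([48.1, 50.1]), 2.4) z0 (array([ 513.1, -281.3]), array([48.9, 50.9]), 2.4)
 dark [259. 313.] z18 (array([441.3, -44.4]), array([52.3, 53. ]), 10.9) z0 (array([446.8, -36.5]), array([53.2, 53.8]), 10.9)
 dark [380. 293.] z18 (array([ 668.5, -215.6]), array([43.4, 29.1]), 29.8) z0 (array([ 677.7, -210.5]), array([44.1, 29.6]), 29.8)
 dark [380. 314.] z18 (array([ 636.2, -240.2]), array([ 82.8, 171.7]), 28.5) z0 (array([ 644.9, -235.5]), array([ 84.2, 174.5]), 28.5)
 dark [401. 289.] z18 (array([ 709.7, -255.4]), array([75.6, 64.7]), 28.9) z0 (array([ 719.6, -251. ]), array(
[... 506 characters left out ...]
, array([41.2, 60.7]), 35.2)
 dark [281. 182.] z18 (array([755. , 189.2]), array([27.3, 89.1]), 0.3) z0 (array([765.6, 201. ]), array([27.8, 90.6]), 0.3)
 dark [305. 172.] z18 (array([826.3, 199.7]), array([202.5, 114.8]), 88.1) z0 (array([838.2, 211.7]), array([205.8, 116.7]), 88.1)
 tan [206.8 317.8] 261.5 [[0.3518 0.0313 0.025 ]] (array([351.9,  30.8]), array([21.7, 81.7]), 10.2)
 tan [306.5 316.9] 338.0 [[ 0.5031 -0.1331  0.025 ]] (array([ 501.6, -132.5]), array([56.2, 43.7]), 8.2)
 tan [437.8 293.7] 104.0 [[ 0.7508 -0.3182  0.025 ]] (array([ 751.6, -318.4]), array([30. , 27.8]), 35.2)
side
 blue [208. 320.] (array([517.8, 244.2]), array([102.3, 279.3]), 83.7)
[[ 0.4117 -0.1628  0.012 ]]
```

```bash
python3 - <<'E'
import cv2,numpy as np
a=cv2.imread("pics/scene0.png")[170:410,130:430]; b=cv2.imread("pics/side0.png")[220:380,150:310]
a=cv2.resize(a,(600,480),interpolation=3)[:, :]
b=cv2.resize(b,(480,480),interpolation=3)
cv2.imwrite("pics/c1.png",cv2.resize(np.hstack([a[:, :],b]),(800,356)))
E
```

Request:
jog_arm:
  motion:
    - {"x": 0.5,"y": 0.75,"z": 0.1}
    - {"x": 0.5,"y": 0.75,"z": 0.1}
    - {"x": 0.5,"y": 0.75,"z": 0.1}
    - {"x": 0.5,"y": 0.75,"z": 0.1}
    - {"x": 0.5,"y": 0.75}
    - {"x": 0.5,"y": 0.75}
    - {"x": 0.5,"y": 0.75}
    - {"x": 0.5,"y": 0.75}
    - {"x": 0.5,"y": 0.75}
    - {"x": 0.5,"y": 0.75}

```text
schema error: expected keys fingers, x, y, z, yaw
```

View pics/c1.png

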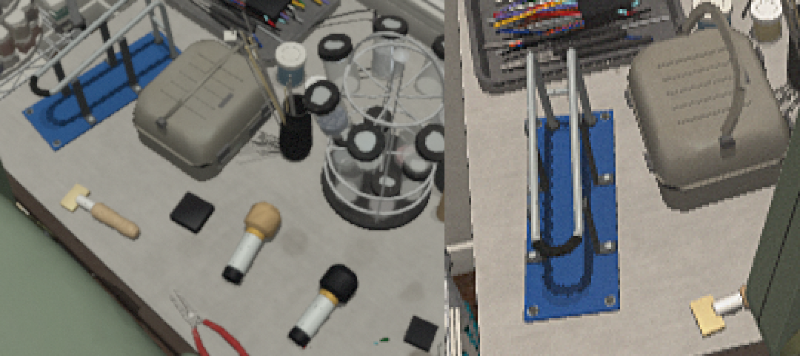

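The crops confirm the layout: the black sleeve (low end) is at the robot side of the rail, and the marver is in front of the case. Every row needs all five keys, so I'll resend the move.

Request:
jog_arm:
  motion:
    - {"x": 0.5,"y": 0.75,"z": 0.1,"yaw": 0,"fingers": 0}
    - {"x": 0.5,"y": 0.75,"z": 0.1,"yaw": 0,"fingers": 0}
    - {"x": 0.5,"y": 0.75,"z": 0.1,"yaw": 0,"fingers": 0}
    - {"x": 0.5,"y": 0.75,"z": 0.1,"yaw": 0,"fingers": 0}
    - {"x": 0.5,"y": 0.75,"z": 0,"yaw": 0,"fingers": 0}
    - {"x": 0.5,"y": 0.75,"z": 0,"yaw": 0,"fingers": 0}
    - {"x": 0.5,"y": 0.75,"z": 0,"yaw": 0,"fingers": 0}
    - {"x": 0.5,"y": 0.75,"z": 0,"yaw": 0,"fingers": 0}
    - {"x": 0.5,"y": 0.75,"z": 0,"yaw": 0,"fingers": 0}
    - {"x": 0.5,"y": 0.75,"z": 0,"yaw": 0,"fingers": 0}

```text
time: 0.93
tool_pos: [0.3648, -0.2393, 0.2406]
tool_rot: [-3.103, -0.431, 0.004]
wrist_force: [0.8, 0.2, 0.0]
finger_gap: 0.0853
```

Request:
jog_arm:
  motion:
    - {"x": 0.7,"y": 0.7,"z": 0,"yaw": 0,"fingers": 0}
    - {"x": 0.7,"y": 0.7,"z": 0,"yaw": 0,"fingers": 0}
    - {"x": 0.4,"y": 0.6,"z": 0,"yaw": 0,"fingers": 0}
    - {"x": 0,"y": 0.1,"z": 0,"yaw": 0,"fingers": 0}
    - {"x": 0,"y": 0,"z": 0,"yaw": 0,"fingers": 0}

```text
time: 1.35
tool_pos: [0.4403, -0.1433, 0.2389]
tool_rot: [-3.097, -0.445, 0.005]
wrist_force: [-0.1, 0.4, -1.1]
finger_gap: 0.0851
```

```bash
python3 - <<'E'
from h import *
s=status.state(); print(s["tool_pos"].round(4),s["tool_rot"].round(3))
c=cal("wrist"); im=cams.capture("wrist"); cv2.imwrite("pics/w1.png",im)
np.savez("pics/w1.npz",R=c[1],t=c[2],k=[c[0][a] for a in("fx","fy","cx","cy")])
print("cam",-c[1].T@c[2],proj(c,[[.502,-.133,.025],[.4095,-.161,.015],[.443,-.043,.018]]).round())
E
```

```text
[ 0.4403 -0.1433  0.2389] [-3.097 -0.445  0.005]
cam [ 0.51785746 -0.12307437  0.38145272] [[334. 131.]
 [334. 226.]
 [230. 164.]]
```

View pics/w1.png

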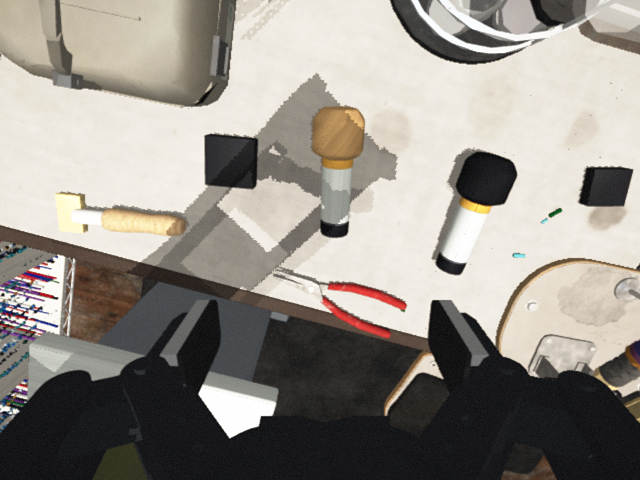

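Wrist view: the maple knob is at (338,132), the shank centre line at (336,195) and the face end at (334.5,229). The marver is at (231,161). The black stamp is clear, to the right.

```bash
python3 - <<'E'
from h import *
z=np.load("pics/w1.npz"); k=dict(zip(("fx","fy","cx","cy"),z["k"])); c=(k,z["R"],z["t"])
im=cv2.imread("pics/w1.png"); H,S,V=cv2.split(cv2.cvtColor(im,cv2.COLOR_BGR2HSV))
m=(H>5)&(H<28)&(S>70)&(V>60)
for q in blobs(m,300):
    u,v=cen(q)
    if 300<u<380 and 80<v<200: print("knob",cv2.boundingRect(q),np.round((u,v),1),ray(c,(u,v),.025).round(4))
g=cv2.cvtColor(im,cv2.COLOR_BGR2GRAY).astype(int)
for row in (185,200,215,229):
    print(row,g[row,312:362:1].tolist())
m=((V<75)).astype(np.uint8)
for q in blobs(m,300):
    u,v=cen(q)
    if 180<u<380 and 100<v<250: print("dark",cv2.boundingRect(q),rect(c,q,.018),rect(c,q,0.))
E
```

```text
knob (312, 106, 53, 64) [337.7 135.9] [[ 0.4992 -0.1377  0.025 ]]
185 [113, 108, 113, 110, 110, 113, 110, 110, 112, 115, 133, 137, 142, 139, 149, 145, 142, 162, 178, 190, 192, 198, 201, 201, 201, 200, 199, 198, 197, 199, 195, 188, 188, 191, 190, 188, 178, 170, 152, 146, 144, 144, 145, 144, 141, 144, 142, 145, 144, 145]
200 [215, 212, 213, 213, 214, 209, 208, 207, 196, 150, 136, 141, 143, 145, 152, 147, 148, 145, 151, 153, 151, 158, 156, 155, 160, 149, 151, 155, 154, 151, 147, 149, 147, 147, 153, 146, 142, 132, 119, 117, 182, 174, 200, 213, 211, 208, 210, 207, 203, 207]
215 [106, 112, 111, 109, 113, 111, 114, 109, 118, 131, 139, 146, 147, 153, 153, 150, 145, 147, 154, 150, 160, 161, 156, 156, 152, 153, 151, 155, 148, 147, 145, 149, 144, 170, 176, 193, 188, 186, 209, 229, 233, 233, 234, 232, 233, 232, 234, 236, 237, 236]
229 [117, 113, 113, 110, 113, 109, 144, 193, 130, 31, 11, 12, 18, 19, 19, 10, 21, 17, 16, 17, 26, 30, 31, 35, 30, 36, 39, 28, 27, 31, 24, 26, 25, 24, 14, 40, 160, 225, 234, 234, 234, 233, 235, 234, 232, 233, 233, 233, 232, 231]
dark (205, 134, 53, 55) (array([445. , -43.4]), array([51.2, 51.5]), 10.5) (array([441.4, -39.5]), array([53.7, 54. ]), 10.5)
```

```bash
python3 - <<'E'
from h import *
z=np.load("pics/w1.npz"); k=dict(zip(("fx","fy","cx","cy"),z["k"])); c=(k,z["R"],z["t"])
P=np.vstack([ray(c,(338.3,131),.0256),ray(c,(336,200),.018),ray(c,(334.,229),.0155),ray(c,(334.,237),.0)]); print(P.round(4))
d=P[0]-P[2]; print(np.degrees(np.arctan2(d[1],d[0])),np.linalg.norm(d))
# predicted crop/end pixels for given mid
for mid,a in (((.4475,-.150),np.radians(16)),):
    u=np.array([np.cos(a)*.9945,np.sin(a)*.9945,.1045]); m=np.array([*mid,.02])
    print(proj(c,[m+u*.076,m+u*.056,m,m-u*.05,m-u*.05-[0,0,.015]]).round(1))
s=status.state(); R=cv2.Rodrigues(s["tool_rot"])[0]; print("tool x yaw",np.degrees(np.arctan2(R[1,0],R[0,0])))
E
```

```text
[[ 0.5036 -0.1369  0.0256]
 [ 0.4375 -0.1549  0.018 ]
 [ 0.4062 -0.1623  0.0155]
 [ 0.3926 -0.1667  0.    ]]
14.629983809531891 0.1011661454825111
[[335.7 110.9]
 [335.3 133.1]
 [334.3 189.8]
 [333.5 234.7]
 [333.3 230.4]]
tool x yaw 16.284314185898708
```

Request:
jog_arm:
  motion:
    - {"x": 0.2,"y": -0.18,"z": -0.9,"yaw": -0.3,"fingers": 0}
    - {"x": 0,"y": 0,"z": -0.95,"yaw": 0,"fingers": 0}
    - {"x": 0,"y": 0,"z": -0.95,"yaw": 0,"fingers": 0}
    - {"x": 0,"y": 0,"z": -0.95,"yaw": 0,"fingers": 0}
    - {"x": 0,"y": 0,"z": -0.8,"yaw": 0,"fingers": 0}
    - {"x": 0,"y": 0,"z": -0.4,"yaw": 0,"fingers": 0}
    - {"x": 0,"y": 0,"z": 0,"yaw": 0,"fingers": 0}

```text
time: 1.98
tool_pos: [0.4454, -0.1613, 0.0379]
tool_rot: [-3.115, -0.393, -0.008]
wrist_force: [-0.2, -0.2, 0.2]
finger_gap: 0.0858
```

Request:
jog_arm:
  motion:
    - {"x": 0.07,"y": 0.27,"z": 0,"yaw": 0,"fingers": 0}
    - {"x": 0,"y": 0,"z": -0.4,"yaw": 0.1,"fingers": 0}
    - {"x": 0,"y": 0,"z": -0.3,"yaw": 0,"fingers": 0}
    - {"x": 0,"y": 0,"z": 0,"yaw": 0,"fingers": 0}

```text
time: 2.32
tool_pos: [0.4491, -0.1536, 0.0124]
tool_rot: [3.116, 0.393, 0.012]
wrist_force: [-0.3, -0.1, -0.2]
finger_gap: 0.0854
```

Request:
jog_arm:
  motion:
    - {"x": 0,"y": 0.07,"z": -0.2,"yaw": 0.05,"fingers": 0}
    - {"x": 0,"y": 0,"z": 0,"yaw": 0,"fingers": 0}

```text
time: 2.48
tool_pos: [0.4512, -0.1519, 0.0069]
tool_rot: [3.112, 0.397, 0.019]
wrist_force: [-1.3, 0.4, -0.4]
finger_gap: 0.0851
```

```bash
python3 - <<'E'
from h import *
s=status.state(); print(s["tool_pos"].round(4),s["tool_rot"].round(3))
im=cams.capture("wrist"); cv2.imwrite("pics/w2.png",im)
E
```

```text
[ 0.4512 -0.1519  0.0069] [3.112 0.397 0.019]
```

View pics/w2.png

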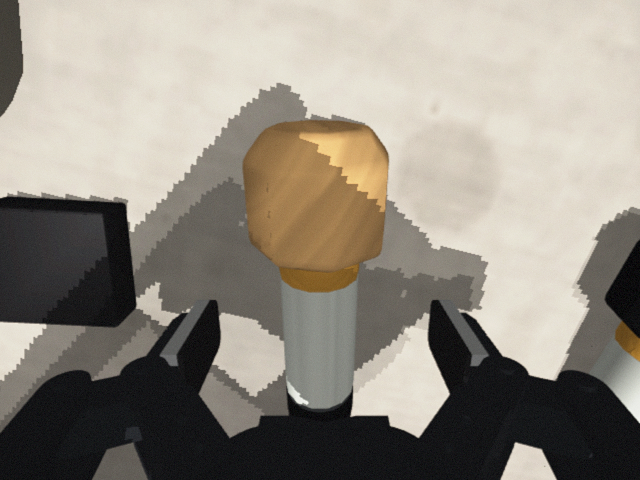

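The open fingers straddle the shank: pads at columns 200 and 440, shank at about 320, knob just ahead. Closing now.

Request:
jog_arm:
  motion:
    - {"x": 0,"y": 0,"z": 0,"yaw": 0,"fingers": 1}
    - {"x": 0,"y": 0,"z": 0,"yaw": 0,"fingers": 1}
    - {"x": 0,"y": 0,"z": 0,"yaw": 0,"fingers": 1}
    - {"x": 0,"y": 0,"z": 0,"yaw": 0,"fingers": 1}
    - {"x": 0,"y": 0,"z": 0,"yaw": 0,"fingers": 1}
    - {"x": 0,"y": 0,"z": 0,"yaw": 0,"fingers": 1}
  grip_force: 70

```text
time: 3.03
tool_pos: [0.4555, -0.1539, 0.0118]
tool_rot: [3.106, 0.397, 0.032]
wrist_force: [0.2, 0.1, -2.0]
finger_gap: 0.0277
```

```bash
python3 - <<'E'
from h import *
s=status.state(); print(s["tool_pos"].round(4),s["tool_rot"].round(3),s["finger_gap"],s["wrist_force"])
im=cams.capture("wrist"); a=cams.capture("side");b=cams.capture("scene")
print(status.state()["finger_gap"],status.state()["tool_pos"])
p=cv2.resize(b[270:410,220:400],(540,420),interpolation=3)
cv2.imwrite("pics/w3.png",np.vstack([np.hstack([cv2.resize(im,(420,315)),cv2.resize(p,(380,315))])]))
E
```

```text
[ 0.4555 -0.1539  0.0118] [3.106 0.397 0.032] 0.027720773016554706 [ 0.24618495  0.13781332 -1.95116599]
0.02776260496173388 [ 0.45551188 -0.15393934  0.01167188]
```

View pics/w3.png

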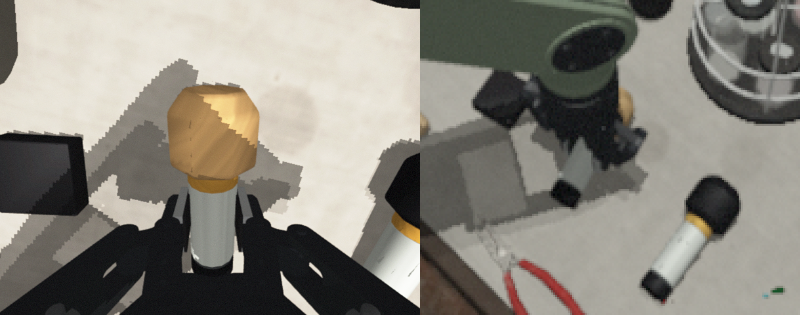

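It is gripped across the shank. Lifting.

Request:
jog_arm:
  motion:
    - {"x": 0,"y": 0,"z": 0.4,"yaw": 0,"fingers": 1}
    - {"x": 0,"y": 0,"z": 0.9,"yaw": 0,"fingers": 1}
    - {"x": 0,"y": 0,"z": 0.95,"yaw": 0,"fingers": 1}
    - {"x": 0,"y": 0,"z": 0.95,"yaw": 0,"fingers": 1}
    - {"x": 0,"y": 0,"z": 0.95,"yaw": 0,"fingers": 1}
    - {"x": 0,"y": 0,"z": 0.95,"yaw": 0,"fingers": 1}
    - {"x": 0,"y": 0,"z": 0.9,"yaw": 0,"fingers": 1}
    - {"x": 0,"y": 0,"z": 0.4,"yaw": 0,"fingers": 1}

```text
time: 3.85
tool_pos: [0.4415, -0.1466, 0.2663]
tool_rot: [-3.108, -0.396, 0.009]
wrist_force: [0.9, -0.5, -1.6]
finger_gap: 0.0276
```

```bash
python3 - <<'E'
from h import *
s=status.state(); print(s["tool_pos"].round(4),s["tool_rot"].round(3),s["finger_gap"],s["wrist_force"].round(2))
c=cal("wrist"); im=cams.capture("wrist"); cv2.imwrite("pics/w4.png",im)
np.savez("pics/w4.npz",R=c[1],t=c[2],k=[c[0][a] for a in("fx","fy","cx","cy")],p=s["tool_pos"],q=s["tool_rot"])
E
```

```text
[ 0.4415 -0.1466  0.2663] [-3.108 -0.396  0.009] 0.027606367472086717 [ 0.88 -0.47 -1.59]
```

View pics/w4.png

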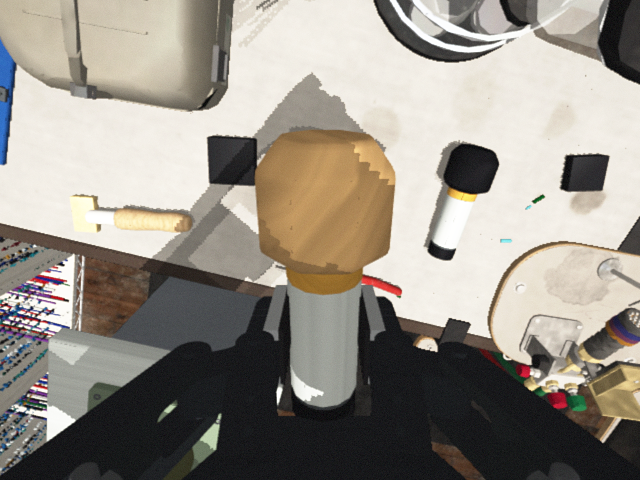

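The stamp is held. The knob spans about columns 257–395 and is centred near (325,200), and the shank runs down between the pads. Next I'll estimate the knob in the tool frame and the rail targets.

```bash
python3 - <<'E'
from h import *
z=np.load("pics/w4.npz"); k=dict(zip(("fx","fy","cx","cy"),z["k"])); R,t=z["R"],z["t"]
T=cv2.Rodrigues(z["q"])[0]
im=cv2.imread("pics/w4.png"); H,S,V=cv2.split(cv2.cvtColor(im,cv2.COLOR_BGR2HSV))
m=((H>5)&(H<28)&(S>70)&(V>60)).astype(np.uint8)
for row in(160,180,190,200,210,220):
    w=np.where(m[row,200:450])[0]+200; print(row,w.min(),w.max(),end=" | ")
cx=-R.T@t
print("fx",k["fx"],"cam in tool",(T.T@(cx-z["p"])).round(4))
g=lambda u,v,d: T.T@(R.T@(np.array([(u-k["cx"])/k["fx"],(v-k["cy"])/k["fy"],1])*d)+cx-z["p"])
for d in(.16,.17,.18,.19,.20,.21): print(d,"width px",round(k["fx"]*.05/d,1),g(326,200,d).round(4))
# tool axis expectation: shank axis at grasp, knob centre
for a in (3,6,9):
  for dz in(-16,-10):
    X=np.array([50*np.cos(np.radians(a)),0,dz-50*np.sin(np.radians(a))])/1000; q=R@(T@X+z["p"])+t
    print(a,dz,(q[0]/q[2]*k["fx"]+k["cx"]).round(1),(q[1]/q[2]*k["fy"]+k["cy"]).round(1),q[2].round(3))
th=np.radians(-6.5); rx=np.array([np.cos(th),np.sin(th)]); O=np.array([.5177,.243])
for n in("scene","side"):
    c=cal(n); 
    print(n,proj(c,[[*(O+rx*x),h] for x,h in((.06,.147),(-.08,.105),(-.097,.1),(.105,.16))]).round())
print("top",O+rx*.06,"stop approx",O-rx*.08)
E
```

```text
160 262 388 | 180 254 395 | 190 256 449 | 200 257 393 | 210 257 392 | 220 258 391 | fx 363.1852832652042 cam in tool [ 0.0799  0.0006 -0.1427]
0.16 width px 113.5 [0.0431 0.0016 0.0136]
0.17 width px 106.8 [0.0408 0.0017 0.0234]
0.18 width px 100.9 [0.0385 0.0017 0.0332]
0.19 width px 95.6 [0.0362 0.0018 0.0429]
0.2 width px 90.8 [0.0339 0.0019 0.0527]
0.21 width px 86.5 [0.0316 0.0019 0.0625]
3 -16 322.0 202.0 0.127
3 -10 322.0 198.2 0.133
6 -16 321.9 204.4 0.125
6 -10 322.0 200.4 0.131
9 -16 321.9 207.3 0.122
9 -10 322.0 203.0 0.128
scene [[213. 179.]
 [167. 221.]
 [161. 226.]
 [228. 166.]]
side [[198. 262.]
 [201. 318.]
 [201. 326.]
 [198. 245.]]
top [0.57731431 0.23620781] stop approx [0.43821425 0.25205626]
```

Request:
jog_arm:
  motion:
    - {"x": 0,"y": 0.6,"z": 0,"yaw": 0,"fingers": 1}
    - {"x": 0,"y": 0.9,"z": 0,"yaw": -0.5,"fingers": 1}
    - {"x": 0,"y": 0.9,"z": 0,"yaw": -0.5,"fingers": 1}
    - {"x": 0,"y": 0.9,"z": 0,"yaw": -0.6,"fingers": 1}
    - {"x": 0,"y": 0.9,"z": 0,"yaw": -0.6,"fingers": 1}
    - {"x": 0,"y": 0.9,"z": 0,"yaw": -0.6,"fingers": 1}
    - {"x": 0,"y": 0.9,"z": 0,"yaw": -0.6,"fingers": 1}
    - {"x": 0,"y": 0.9,"z": 0,"yaw": -0.6,"fingers": 1}
    - {"x": 0,"y": 0.9,"z": 0,"yaw": -0.6,"fingers": 1}
    - {"x": 0,"y": 0.9,"z": 0,"yaw": -0.6,"fingers": 1}

```text
time: 4.73
tool_pos: [0.433, 0.2071, 0.2533]
tool_rot: [-3.133, 0.226, 0.033]
wrist_force: [0.2, 0.8, -2.0]
finger_gap: 0.0274
```

Request:
jog_arm:
  motion:
    - {"x": 0.5,"y": 0.2,"z": 0,"yaw": 0.2,"fingers": 1}
    - {"x": 0.7,"y": 0.2,"z": 0,"yaw": 0.2,"fingers": 1}
    - {"x": 0.7,"y": 0.1,"z": 0,"yaw": 0,"fingers": 1}
    - {"x": 0.5,"y": 0,"z": 0,"yaw": 0,"fingers": 1}
    - {"x": 0,"y": 0,"z": 0,"yaw": 0,"fingers": 1}

```text
time: 5.15
tool_pos: [0.5229, 0.2371, 0.2396]
tool_rot: [3.134, -0.157, -0.064]
wrist_force: [-0.5, 0.1, -2.3]
finger_gap: 0.0272
```

```bash
cat > st.py <<'E'
from h import *
s=status.state(); T=cv2.Rodrigues(s["tool_rot"])[0]
O=np.array([.5177,.243]); th=np.radians(-6.5); rx=np.array([np.cos(th),np.sin(th)]); ry=np.array([-rx[1],rx[0]])
d=s["tool_pos"][:2]-O
print("t",round(s["time"],2),s["tool_pos"].round(4),"yaw",np.degrees(np.arctan2(T[1,0],T[0,0])).round(2),"toolz",T[:,2].round(3),"rail xy mm",(1000*d@rx).round(1),(1000*d@ry).round(1),"gap",s["finger_gap"].round(4),"F",s["wrist_force"].round(1))
E
python3 st.py; python3 - <<'E'
from h import *
im=cams.capture("wrist"); cv2.imwrite("pics/w5.png",im)
E
```

```text
Traceback (most recent call last):
  File "st.py", line 5, in <module>
    print("t",round(s["time"],2),s["tool_pos"].round(4),"yaw",np.degrees(np.arctan2(T[1,0],T[0,0])).round(2),"toolz",T[:,2].round(3),"rail xy mm",(1000*d@rx).round(1),(1000*d@ry).round(1),"gap",s["finger_gap"].round(4),"F",s["wrist_force"].round(1))
                                                                                                                                                                                                  ^^^^^^^^^^^^^^^^^^^^^
AttributeError: 'float' object has no attribute 'round'
```

View pics/w5.png

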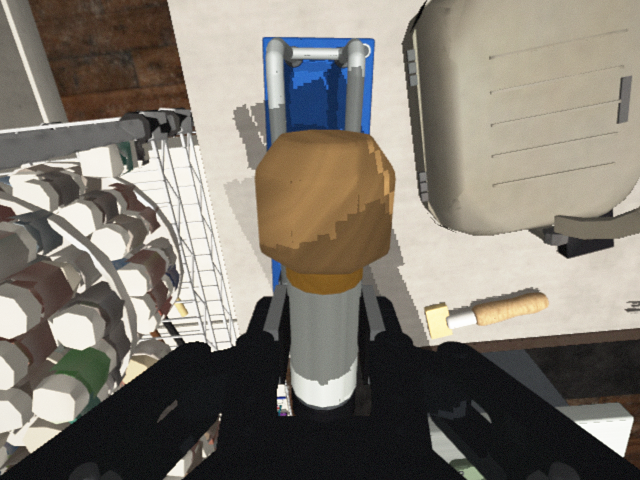

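The knob (325,200) lies over the rail. The rods are at columns 275 and 357 (midpoint about 316) at the far end, and the case is to the right. I'll check the lateral alignment numerically.

```bash
sed -i 's/s\["finger_gap"\].round(4)/round(s["finger_gap"],4)/' st.py; python3 st.py; python3 - <<'E'
from h import *
c=cal("wrist"); O=np.array([.5177,.243]); th=np.radians(-6.5); rx=np.array([np.cos(th),np.sin(th)]); ry=np.array([-rx[1],rx[0]])
for x,h in((.105,.155),(.08,.148)): print(proj(c,[[*(O+rx*x+ry*l),h] for l in(.023,0,-.023)]).round(1).tolist())
im=cv2.imread("pics/w5.png"); g=cv2.cvtColor(im,cv2.COLOR_BGR2HSV)
for row in(70,90,110): print(row,"nonblue:",[i for i in range(255,385) if not(100<g[row,i,0]<125 and g[row,i,1]>120)][:200:3])
E
```

```text
t 5.2 [0.5207 0.237  0.2388] yaw -5.75 toolz [-0.045 -0.001 -0.999] rail xy mm 3.6 -5.6 gap 0.0277 F [-0.   0.8 -3.1]
[[272.9, 64.5], [314.1, 65.1], [355.2, 65.8]]
[[275.9, 111.1], [314.2, 111.6], [352.4, 112.1]]
70 nonblue: [255, 258, 261, 266, 269, 272, 275, 278, 281, 347, 350, 353, 356, 359, 362, 373, 376, 379, 382]
90 nonblue: [255, 258, 261, 264, 269, 272, 275, 278, 281, 284, 348, 351, 354, 357, 360, 363, 374, 377, 380, 383]
110 nonblue: [255, 258, 261, 264, 270, 273, 276, 279, 282, 285, 347, 350, 353, 356, 359, 371, 374, 377, 380, 383]
```

Request:
jog_arm:
  motion:
    - {"x": 0.25,"y": 0.15,"z": -0.6,"yaw": -0.15,"fingers": 1}
    - {"x": 0,"y": 0,"z": -0.7,"yaw": 0,"fingers": 1}
    - {"x": 0,"y": 0,"z": 0,"yaw": 0,"fingers": 1}

```text
time: 5.45
tool_pos: [0.528, 0.2424, 0.1821]
tool_rot: [3.131, -0.175, -0.079]
wrist_force: [-1.7, -0.9, -3.8]
finger_gap: 0.0273
```

```bash
python3 st.py
```

```text
t 5.45 [0.528  0.2424 0.1821] yaw -6.41 toolz [-0.05  -0.002 -0.999] rail xy mm 10.3 0.6 gap 0.0273 F [-1.7 -0.9 -3.8]
```

Request:
jog_arm:
  motion:
    - {"x": 0,"y": 0,"z": -0.55,"yaw": 0,"fingers": 1}
    - {"x": 0,"y": 0,"z": 0,"yaw": 0,"fingers": 1}

```text
time: 5.62
tool_pos: [0.5246, 0.2415, 0.1574]
tool_rot: [3.129, -0.175, -0.089]
wrist_force: [-1.5, -0.3, -3.8]
finger_gap: 0.0279
```

```bash
python3 st.py; python3 - <<'E'
from h import *
im=cams.capture("wrist"); b=cams.capture("side")
p=cv2.resize(b[200:370,150:320],(480,480),interpolation=3)
cv2.imwrite("pics/w6.png",cv2.resize(np.hstack([im,p]),(800,343)))
E
python3 st.py
```

```text
t 5.62 [0.5246 0.2415 0.1574] yaw -6.43 toolz [-0.057 -0.004 -0.998] rail xy mm 7.0 -0.7 gap 0.0279 F [-1.5 -0.3 -3.8]
t 5.72 [0.5289 0.2428 0.1631] yaw -6.41 toolz [-0.046 -0.    -0.999] rail xy mm 11.2 1.1 gap 0.0279 F [ 0.1 -0.3 -2. ]
```

View pics/w6.png

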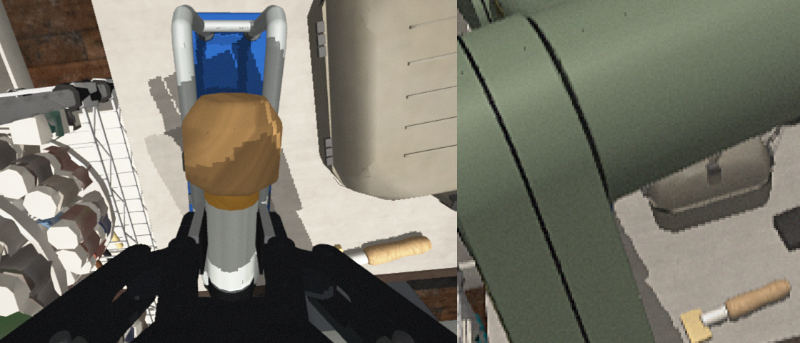

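Wrist view: the knob (232,145) sits midway between the rods (188 and 272), clear of the case. I'll lower a little, release, hold briefly, then rise.

Request:
jog_arm:
  motion:
    - {"x": 0,"y": 0,"z": -0.18,"yaw": 0,"fingers": 1}
    - {"x": 0,"y": 0,"z": 0,"yaw": 0,"fingers": 0}
    - {"x": 0,"y": 0,"z": 0,"yaw": 0,"fingers": 0}
    - {"x": 0,"y": 0,"z": 0.1,"yaw": 0,"fingers": 0}
    - {"x": 0,"y": 0,"z": 0.3,"yaw": 0,"fingers": 0}
    - {"x": 0,"y": 0,"z": 0.6,"yaw": 0,"fingers": 0}
    - {"x": 0,"y": 0,"z": 0.9,"yaw": 0,"fingers": 0}
    - {"x": 0,"y": 0,"z": 0.9,"yaw": 0,"fingers": 0}
    - {"x": 0,"y": 0,"z": 0.9,"yaw": 0,"fingers": 0}

```text
time: 6.47
tool_pos: [0.5282, 0.2425, 0.3154]
tool_rot: [3.134, -0.176, -0.07]
wrist_force: [0.1, 0.2, -0.7]
finger_gap: 0.0855
```

```bash
python3 st.py; python3 - <<'E'
from h import *
c=cal("wrist"); im=cams.capture("wrist"); cv2.imwrite("pics/w7.png",im)
O=np.array([.5177,.2422]); th=np.radians(-6.5); rx=np.array([np.cos(th),np.sin(th)])
print(proj(c,[[*(O-rx*.07),.128]]).round())
E
```

```text
t 6.47 [0.5282 0.2425 0.3154] yaw -6.42 toolz [-0.045  0.    -0.999] rail xy mm 10.5 0.7 gap 0.0855 F [ 0.1  0.2 -0.7]
[[324. 272.]]
```

View pics/w7.png

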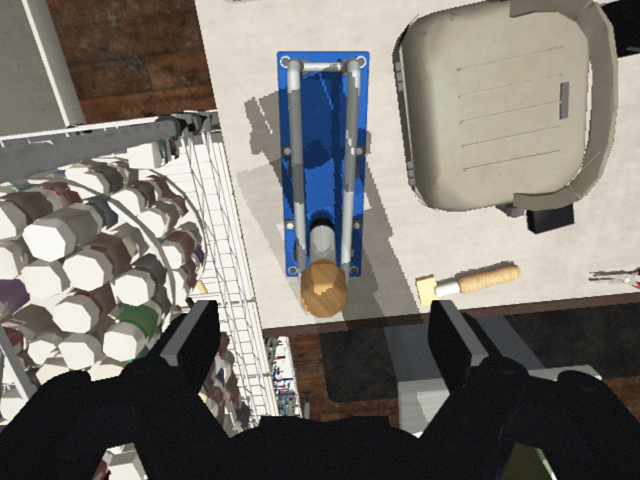

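The stamp is in the slot at the low end, knob up at (324,290). I'll move above the stop while it settles.

Request:
jog_arm:
  motion:
    - {"x": -0.3,"y": 0.03,"z": 0.1,"yaw": 0,"fingers": 0}
    - {"x": -0.3,"y": 0.03,"z": 0,"yaw": 0,"fingers": 0}
    - {"x": -0.3,"y": 0.03,"z": 0,"yaw": 0,"fingers": 0}
    - {"x": -0.3,"y": 0.03,"z": 0,"yaw": 0,"fingers": 0}
    - {"x": -0.3,"y": 0.03,"z": 0,"yaw": 0,"fingers": 0}
    - {"x": -0.3,"y": 0.03,"z": 0,"yaw": 0,"fingers": 0}
    - {"x": 0,"y": 0,"z": 0,"yaw": 0,"fingers": 0}
    - {"x": 0,"y": 0,"z": 0,"yaw": 0,"fingers": 0}
    - {"x": 0,"y": 0,"z": 0,"yaw": 0,"fingers": 0}
    - {"x": 0,"y": 0,"z": 0,"yaw": 0,"fingers": 0}

```text
time: 7.35
tool_pos: [0.4599, 0.2529, 0.3478]
tool_rot: [-3.122, 0.173, -0.003]
wrist_force: [0.3, 0.1, -0.5]
finger_gap: 0.0856
```

Request:
jog_arm:
  motion:
    - {"x": 0,"y": 0,"z": 0.05,"yaw": 0,"fingers": 0}
    - {"x": 0,"y": 0,"z": 0,"yaw": 0,"fingers": 0}
    - {"x": 0,"y": 0,"z": 0.05,"yaw": 0,"fingers": 0}
    - {"x": 0,"y": 0,"z": 0,"yaw": 0,"fingers": 0}
    - {"x": 0,"y": 0,"z": 0,"yaw": 0,"fingers": 0}
    - {"x": 0,"y": 0,"z": 0,"yaw": 0,"fingers": 0}
    - {"x": 0,"y": 0,"z": 0,"yaw": 0,"fingers": 0}
    - {"x": 0,"y": 0,"z": 0,"yaw": 0,"fingers": 0}
    - {"x": 0,"y": 0,"z": 0,"yaw": 0,"fingers": 0}
    - {"x": 0,"y": 0,"z": 0,"yaw": 0,"fingers": 0}

```text
time: 8.18
tool_pos: [0.4619, 0.2522, 0.3509]
tool_rot: [-3.123, 0.176, -0.0]
wrist_force: [0.7, -0.7, 0.5]
finger_gap: 0.0853
```

```bash
python3 st.py; python3 - <<'E'
from h import *
O=np.array([.5177,.2422]); th=np.radians(-6.5); rx=np.array([np.cos(th),np.sin(th)]); ry=np.array([-rx[1],rx[0]])
for i in range(2):
    c=cal("wrist"); im=cams.capture("wrist"); cv2.imwrite(f"pics/w8{i}.png",im)
    H,S,V=cv2.split(cv2.cvtColor(im,cv2.COLOR_BGR2HSV)); m=(H>5)&(H<28)&(S>70)&(V>60)
    for q in blobs(m,300):
        u,v=cen(q)
        if 250<u<400:
            X=ray(c,(u,v),.132)[0]; print(cv2.boundingRect(q),(round(u,1),round(v,1)),X.round(4),"rail",(1000*(X[:2]-O)@rx).round(1),(1000*(X[:2]-O)@ry).round(1),rect(c,q,.132))
    print("cam",(-c[1].T@c[2]).round(3), proj(c,[[*(O-rx*.08),.128]]).round())
E
python3 st.py
```

```text
t 8.18 [0.4619 0.2522 0.3509] yaw -6.46 toolz [ 0.001  0.014 -1.   ] rail xy mm -56.5 2.8 gap 0.0853 F [ 0.7 -0.7  0.5]
(270, 282, 107, 132) (314.2, 344.8) [0.2861 0.2857 0.132 ] rail -235.0 17.0 (array([276.3, 273.5]), array([187.3,  81.9]), 8.4)
(307, 205, 45, 50) (329.1, 229.8) [0.4248 0.2531 0.132 ] rail -93.6 0.4 (array([424.4, 253.2]), array([46. , 53.4]), 86.6)
cam [0.541 0.241 0.494] [[330. 216.]]
(269, 282, 108, 132) (314.2, 344.8) [0.2862 0.2857 0.132 ] rail -235.0 17.0 (array([276.3, 273.6]), array([187.3,  82.4]), 8.1)
(307, 205, 45, 50) (329.1, 229.7) [0.4248 0.2531 0.132 ] rail -93.5 0.4 (array([424.4, 253.2]), array([46.2, 53.4]), 86.9)
cam [0.541 0.241 0.494] [[330. 216.]]
t 8.28 [0.4619 0.2522 0.3509] yaw -6.46 toolz [ 0.001  0.014 -1.   ] rail xy mm -56.5 2.8 gap 0.0854 F [0.4 0.  0.1]
```

View pics/w81.png

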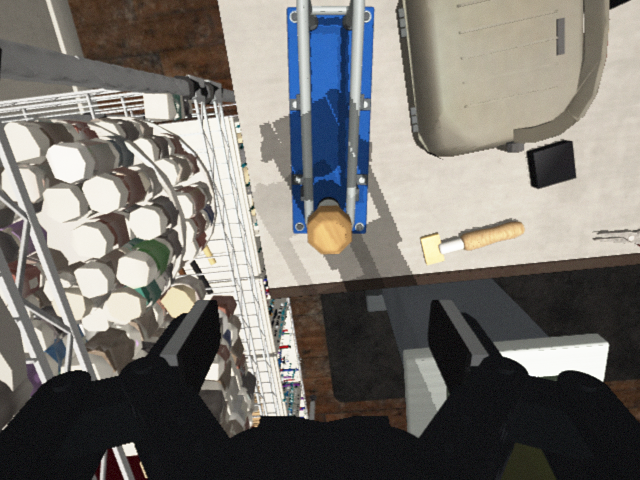

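The stamp hangs still at the stop: the knob is at (329,230) in both frames, at rail x about −93 mm, which matches the expected −92 mm. Before descending I'll check the rack clearance by triangulating the black clamp, at wrist (207,88) and scene (150,88).

```bash
python3 - <<'E'
from h import *
def P(c): return np.diag([1,1,1])@np.array([[c[0]["fx"],0,c[0]["cx"]],[0,c[0]["fy"],c[0]["cy"]],[0,0,1]])@np.c_[c[1],c[2]]
w,s,d=cal("wrist"),cal("scene"),cal("side")
X=cv2.triangulatePoints(P(w),P(s),np.array([[207.],[88]]),np.array([[150.],[88]])); X=(X[:3]/X[3]).ravel(); print(X,proj(w,X),proj(s,X),proj(d,X))
# where gripper extremes project in side view vs rack edge
print(proj(d,[[.4255,.31,.11],[.4255,.30,.25],[.52,.31,.2]]).round())
E
```

```text
[0.52708182 0.27698403 0.4248284 ] [[152.95653967 209.31860266]] [[156.12378506  86.517751  ]] [[155.78244687 196.34883732]]
[[176. 327.]
 [167. 291.]
 [165. 272.]]
```

The clamp match was bad: about 54 px reprojection error, so those were different features. The side view still puts the rack edge about 50 px (roughly 10 cm) left of where the gripper goes, so it is clear. Descending in stages.

Request:
jog_arm:
  motion:
    - {"x": -0.5,"y": 0,"z": -0.3,"yaw": 0,"fingers": 0}
    - {"x": -0.4,"y": 0,"z": -0.7,"yaw": 0,"fingers": 0}
    - {"x": 0,"y": 0,"z": -0.7,"yaw": 0,"fingers": 0}
    - {"x": 0,"y": 0,"z": -0.6,"yaw": 0,"fingers": 0}
    - {"x": 0,"y": 0,"z": -0.5,"yaw": 0,"fingers": 0}
    - {"x": 0,"y": 0,"z": 0,"yaw": 0,"fingers": 0}

```text
time: 8.78
tool_pos: [0.4253, 0.2526, 0.2383]
tool_rot: [-3.119, 0.176, -0.013]
wrist_force: [-0.9, 0.5, -0.0]
finger_gap: 0.0851
```

```bash
python3 st.py
```

```text
t 8.78 [0.4253 0.2526 0.2383] yaw -6.47 toolz [ 0.009  0.017 -1.   ] rail xy mm -92.9 -0.9 gap 0.0851 F [-0.9  0.5 -0. ]
```

```bash
cat > kn.py <<'E'
from h import *
import sys
c=cal("wrist"); im=cams.capture("wrist"); cv2.imwrite(sys.argv[1],im)
H,S,V=cv2.split(cv2.cvtColor(im,cv2.COLOR_BGR2HSV)); m=(H>5)&(H<28)&(S>70)&(V>60)
for q in blobs(m,500):
    u,v=cen(q)
    if 250<u<400: print(cv2.boundingRect(q),(round(u,1),round(v,1)),[rect(c,q,z)[:2] for z in(.128,.138)])
E
python3 kn.py pics/w9.png
```

```text
(252, 299, 87, 123) (306.5, 352.8) [(array([308.5, 285.2]), array([118.6,  66.1])), (array([316.2, 283.5]), array([113.9,  63.5]))]
(292, 196, 66, 71) (324.6, 231.1) [(array([422.9, 253.8]), array([47.2, 53.7])), (array([426.1, 253.2]), array([45.3, 51.6]))]
```

Request:
jog_arm:
  motion:
    - {"x": 0,"y": 0,"z": -0.7,"yaw": 0,"fingers": 0}
    - {"x": 0,"y": 0,"z": -0.7,"yaw": 0,"fingers": 0}
    - {"x": 0,"y": 0,"z": 0,"yaw": 0,"fingers": 0}

```text
time: 9.08
tool_pos: [0.4308, 0.2547, 0.1896]
tool_rot: [-3.113, 0.176, -0.035]
wrist_force: [-1.9, -0.3, -0.7]
finger_gap: 0.0855
```

```bash
python3 st.py
```

```text
t 9.08 [0.4308 0.2547 0.1896] yaw -6.47 toolz [ 0.023  0.023 -0.999] rail xy mm -87.6 1.8 gap 0.0855 F [-1.9 -0.3 -0.7]
```

Request:
jog_arm:
  motion:
    - {"x": -0.2,"y": -0.05,"z": -0.7,"yaw": 0,"fingers": 0}
    - {"x": -0.1,"y": -0.03,"z": -0.6,"yaw": 0,"fingers": 0}
    - {"x": -0.1,"y": 0,"z": -0.3,"yaw": 0,"fingers": 0}
    - {"x": 0,"y": 0,"z": 0,"yaw": 0,"fingers": 0}

```text
time: 9.42
tool_pos: [0.4221, 0.2541, 0.1343]
tool_rot: [-3.106, 0.176, -0.058]
wrist_force: [0.1, -0.8, 0.3]
finger_gap: 0.0852
```

```bash
python3 st.py
```

```text
t 9.42 [0.4221 0.2541 0.1343] yaw -6.51 toolz [ 0.039  0.028 -0.999] rail xy mm -96.3 0.2 gap 0.0852 F [ 0.1 -0.8  0.3]
```

Request:
jog_arm:
  motion:
    - {"x": 0.1,"y": 0,"z": -0.5,"yaw": 0,"fingers": 0}
    - {"x": 0,"y": 0,"z": 0,"yaw": 0,"fingers": 0}

```text
time: 9.58
tool_pos: [0.43, 0.2556, 0.1191]
tool_rot: [-3.102, 0.175, -0.069]
wrist_force: [-0.9, -0.8, 0.2]
finger_gap: 0.0856
```

```bash
python3 st.py; python3 kn.py pics/w10.png; python3 st.py
```

```text
t 9.58 [0.43   0.2556 0.1191] yaw -6.49 toolz [ 0.046  0.031 -0.998] rail xy mm -88.5 2.6 gap 0.0856 F [-0.9 -0.8  0.2]
(228, 261, 158, 161) (323.4, 336.3) [(array([412.3, 258.9]), array([54.7, 84. ])), (array([418.9, 257.7]), array([50.7, 77.9]))]
t 9.63 [0.4323 0.2566 0.1219] yaw -6.5 toolz [ 0.051  0.033 -0.998] rail xy mm -86.4 3.9 gap 0.0853 F [0.6 0.8 1.6]
```

Request:
jog_arm:
  motion:
    - {"x": -0.15,"y": -0.09,"z": -0.2,"yaw": 0,"fingers": 0}
    - {"x": 0,"y": 0,"z": 0,"yaw": 0,"fingers": 0}

```text
time: 9.8
tool_pos: [0.4295, 0.2541, 0.1183]
tool_rot: [-3.097, 0.174, -0.087]
wrist_force: [-1.0, -0.6, 0.3]
finger_gap: 0.0852
```

```bash
python3 st.py
```

```text
t 9.8 [0.4295 0.2541 0.1183] yaw -6.51 toolz [ 0.058  0.036 -0.998] rail xy mm -88.9 1.1 gap 0.0852 F [-1.  -0.6  0.3]
```

```bash
python3 - <<'E'
from h import *
s=status.state(); print(s["joint_pos"].round(3),s["joint_vel"].round(3),s["joint_efforts"].round(1))
s=status.state(); print(s["joint_pos"].round(3))
E
```

```text
[0.352 0.131 1.886 0.015 1.058 2.028] [ 0.002 -0.032 -0.09   0.006  0.007  0.003] [ -0.3 -32.5 -27.8   0.   -0.7  -0. ]
[0.352 0.131 1.886 0.015 1.058 2.028]
```

Request:
jog_arm:
  motion:
    - {"x": -0.1,"y": -0.03,"z": -0.18,"yaw": 0,"fingers": 0}
    - {"x": -0.03,"y": 0,"z": 0,"yaw": 0,"fingers": 0.15}
  grip_force: 50

```text
time: 9.97
tool_pos: [0.426, 0.2535, 0.1137]
tool_rot: [-3.094, 0.174, -0.095]
wrist_force: [-0.8, -0.6, -0.2]
finger_gap: 0.0754
```

```bash
python3 st.py; python3 kn.py pics/w11.png; python3 st.py
```

```text
t 9.97 [0.426  0.2535 0.1137] yaw -6.53 toolz [ 0.064  0.038 -0.997] rail xy mm -92.3 0.1 gap 0.0754 F [-0.8 -0.6 -0.2]
(224, 257, 157, 165) (317.0, 335.3) [(array([412.5, 257.9]), array([53.3, 82.6])), (array([418.8, 256.5]), array([49.3, 76.4]))]
t 10.02 [0.427  0.254  0.1147] yaw -6.53 toolz [ 0.066  0.039 -0.997] rail xy mm -91.3 0.6 gap 0.0725 F [0.1 0.4 0.6]
```

Lined up on the knob. Closing.

Request:
jog_arm:
  motion:
    - {"x": -0.02,"y": -0.02,"z": -0.04,"yaw": 0,"fingers": 1}
    - {"x": 0,"y": 0,"z": -0.02,"yaw": 0,"fingers": 1}
    - {"x": 0,"y": 0,"z": 0,"yaw": 0,"fingers": 1}
    - {"x": 0,"y": 0,"z": 0,"yaw": 0,"fingers": 1}
  grip_force: 60

```text
time: 10.35
tool_pos: [0.4269, 0.2542, 0.1137]
tool_rot: [-3.09, 0.174, -0.103]
wrist_force: [-1.4, 0.7, -1.1]
finger_gap: 0.0475
```

```bash
python3 st.py; python3 kn.py pics/w12.png
```

```text
t 10.35 [0.4269 0.2542 0.1137] yaw -6.54 toolz [ 0.069  0.041 -0.997] rail xy mm -91.5 0.9 gap 0.0475 F [-1.4  0.7 -1.1]
(254, 258, 131, 164) (321.4, 334.6) [(array([415.6, 254.9]), array([51.8, 76. ])), (array([421.7, 253.7]), array([47.9, 70.3]))]
```

View pics/w12.png

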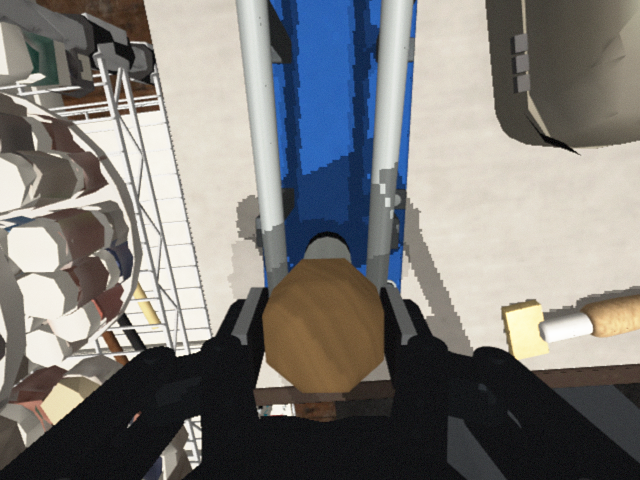

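The knob is held between the pads (pads at about columns 250 and 400, crown (322,325)) with a gap of 47.5 mm. The shank grip also read about 2.4 mm below nominal. I've used all 12 views, so the remaining checks are numeric. Lifting straight up.

Request:
jog_arm:
  motion:
    - {"x": 0,"y": 0,"z": 0.3,"yaw": 0,"fingers": 1}
    - {"x": 0,"y": 0,"z": 0.5,"yaw": 0,"fingers": 1}
    - {"x": 0,"y": 0,"z": 0.5,"yaw": 0,"fingers": 1}

```text
time: 10.65
tool_pos: [0.4255, 0.2521, 0.1613]
tool_rot: [-3.096, 0.174, -0.096]
wrist_force: [3.2, 1.1, -2.5]
finger_gap: 0.0482
```

```bash
python3 st.py
```

```text
t 10.65 [0.4255 0.2521 0.1613] yaw -6.51 toolz [ 0.064  0.036 -0.997] rail xy mm -92.7 -1.4 gap 0.0482 F [ 3.2  1.1 -2.5]
```

Request:
jog_arm:
  motion:
    - {"x": 0,"y": 0.03,"z": 0.5,"yaw": 0,"fingers": 1}
    - {"x": 0,"y": 0.02,"z": 0.6,"yaw": 0,"fingers": 1}
    - {"x": 0,"y": 0,"z": 0.8,"yaw": 0,"fingers": 1}
    - {"x": 0,"y": 0,"z": 0.9,"yaw": 0,"fingers": 1}
    - {"x": 0,"y": 0,"z": 0.9,"yaw": 0,"fingers": 1}
    - {"x": 0,"y": 0,"z": 0.8,"yaw": 0,"fingers": 1}
    - {"x": 0,"y": 0,"z": 0.4,"yaw": 0,"fingers": 1}
    - {"x": 0,"y": 0,"z": 0,"yaw": 0,"fingers": 1}

```text
time: 11.32
tool_pos: [0.422, 0.25, 0.3622]
tool_rot: [-3.105, 0.176, -0.087]
wrist_force: [-0.1, 0.1, -1.1]
finger_gap: 0.0476
```

```bash
python3 st.py
```

```text
t 11.32 [0.422  0.25   0.3622] yaw -6.56 toolz [ 0.057  0.028 -0.998] rail xy mm -95.9 -3.9 gap 0.0476 F [-0.1  0.1 -1.1]
```

Request:
jog_arm:
  motion:
    - {"x": 0.05,"y": -0.4,"z": 0,"yaw": 0,"fingers": 1}
    - {"x": 0.1,"y": -0.8,"z": 0,"yaw": 0,"fingers": 1}
    - {"x": 0.1,"y": -0.9,"z": 0,"yaw": 0,"fingers": 1}
    - {"x": 0.1,"y": -0.9,"z": 0,"yaw": 0,"fingers": 1}
    - {"x": 0.1,"y": -0.9,"z": 0,"yaw": 0,"fingers": 1}
    - {"x": 0.05,"y": -0.9,"z": 0,"yaw": 0,"fingers": 1}
    - {"x": 0.05,"y": -0.9,"z": 0,"yaw": 0,"fingers": 1}
    - {"x": 0,"y": -0.9,"z": 0,"yaw": 0,"fingers": 1}
    - {"x": 0,"y": -0.5,"z": 0,"yaw": 0,"fingers": 1}
    - {"x": 0,"y": 0,"z": 0,"yaw": 0,"fingers": 1}

```text
time: 12.15
tool_pos: [0.4343, -0.0451, 0.341]
tool_rot: [-3.107, 0.167, -0.039]
wrist_force: [0.7, -0.3, -1.6]
finger_gap: 0.0479
```

```bash
cat > fc.py <<'E'
from h import *
Tg=cv2.Rodrigues(np.array([-3.09,.174,-.103]))[0]; pg=np.array([.4269,.2542,.1137])
s=status.state(); T=cv2.Rodrigues(s["tool_rot"])[0]
k=s["tool_pos"]+T@Tg.T@(np.array([.4256,.2534,.128])-pg)
A=s["tool_pos"]+T@Tg.T@(np.array([.4256,.2534,.022])-pg)
B=k+T[:,2]*.106   # if aligned with tool
C=k+.106*(T@Tg.T@np.array([0,0,-1]))
print("knob",k.round(4),"face if plumb at grasp",A.round(4),"face if tool-aligned",B.round(4))
E
python3 st.py; python3 fc.py
```

```text
t 12.15 [ 0.4343 -0.0451  0.341 ] yaw -6.16 toolz [ 0.026  0.029 -0.999] rail xy mm -50.2 -295.7 gap 0.0479 F [ 0.7 -0.3 -1.6]
knob [ 0.4336 -0.0457  0.3554] face if plumb at grasp [ 0.4291 -0.0471  0.2495] face if tool-aligned [ 0.4364 -0.0427  0.2495]
```

Request:
jog_arm:
  motion:
    - {"x": 0.1,"y": 0.05,"z": -0.5,"yaw": 0,"fingers": 1}
    - {"x": 0.1,"y": 0,"z": -0.8,"yaw": 0,"fingers": 1}
    - {"x": 0.1,"y": 0,"z": -0.8,"yaw": 0,"fingers": 1}
    - {"x": 0,"y": 0,"z": -0.8,"yaw": 0,"fingers": 1}
    - {"x": 0,"y": 0,"z": -0.8,"yaw": 0,"fingers": 1}
    - {"x": 0,"y": 0,"z": -0.3,"yaw": 0,"fingers": 1}

```text
time: 12.65
tool_pos: [0.4424, -0.0421, 0.1692]
tool_rot: [-3.105, 0.176, -0.032]
wrist_force: [-0.8, 0.0, -3.7]
finger_gap: 0.0474
```

```bash
python3 st.py; python3 fc.py; python3 - <<'E'
from h import *
for n in("scene","side"):
    c=cal(n); im=cams.capture(n); cv2.imwrite(f"pics/{n}1.png",im)
    H,S,V=cv2.split(cv2.cvtColor(im,cv2.COLOR_BGR2HSV)); p=proj(c,[[.44,-.043,.12],[.44,-.043,.05],[.4445,-.043,.018]]); print(n,p.round())
    u0,v0=p[0]
    for nm,m in (("tan",(H>5)&(H<28)&(S>70)&(V>60)),("dark",V<60)):
        for q in blobs(m,60):
            u,v=cen(q)
            if abs(u-u0)<60 and abs(v-v0)<70: print(nm,cv2.boundingRect(q),cv2.contourArea(q))
E
```

```text
t 12.65 [ 0.4424 -0.0421  0.1692] yaw -6.5 toolz [ 0.022  0.031 -0.999] rail xy mm -42.5 -291.7 gap 0.0474 F [-0.8  0.  -3.7]
knob [ 0.4418 -0.0427  0.1836] face if plumb at grasp [ 0.4368 -0.0438  0.0777] face if tool-aligned [ 0.4441 -0.0395  0.0777]
scene [[254. 291.]
 [257. 306.]
 [260. 312.]]
tan (192, 307, 32, 23) 282.5
tan (239, 265, 17, 25) 232.5
dark (245, 300, 30, 28) 448.5
dark (222, 222, 52, 66) 1349.0
side [[321. 288.]
 [321. 304.]
 [320. 310.]]
tan (283, 339, 32, 19) 254.0
```

Request:
jog_arm:
  motion:
    - {"x": 0.15,"y": 0.0,"z": -0.5,"yaw": 0,"fingers": 1}
    - {"x": 0.1,"y": 0,"z": -0.4,"yaw": 0,"fingers": 1}
    - {"x": 0,"y": 0,"z": 0,"yaw": 0,"fingers": 1}

```text
time: 13.0
tool_pos: [0.4543, -0.0411, 0.1349]
tool_rot: [-3.105, 0.173, -0.036]
wrist_force: [-0.3, 0.2, -1.1]
finger_gap: 0.0473
```

```bash
python3 st.py; python3 fc.py
```

```text
t 13.0 [ 0.4543 -0.0411  0.1349] yaw -6.4 toolz [ 0.025  0.03  -0.999] rail xy mm -30.9 -289.4 gap 0.0473 F [-0.3  0.2 -1.1]
knob [ 0.4536 -0.0417  0.1492] face if plumb at grasp [ 0.4489 -0.0429  0.0433] face if tool-aligned [ 0.4562 -0.0385  0.0433]
```

Request:
jog_arm:
  motion:
    - {"x": -0.15,"y": 0.0,"z": -0.3,"yaw": 0,"fingers": 1}
    - {"x": 0,"y": -0.02,"z": -0.2,"yaw": 0,"fingers": 1}
    - {"x": 0,"y": 0,"z": 0,"yaw": 0,"fingers": 1}

```text
time: 13.25
tool_pos: [0.4507, -0.0417, 0.1176]
tool_rot: [-3.106, 0.171, -0.044]
wrist_force: [-0.4, 0.2, -2.9]
finger_gap: 0.0475
```

```bash
python3 st.py; python3 fc.py
```

```text
t 13.25 [ 0.4507 -0.0417  0.1176] yaw -6.32 toolz [ 0.03   0.029 -0.999] rail xy mm -34.3 -290.4 gap 0.0475 F [-0.4  0.2 -2.9]
knob [ 0.45   -0.0423  0.132 ] face if plumb at grasp [ 0.4458 -0.0436  0.0261] face if tool-aligned [ 0.4531 -0.0392  0.0261]
```

Request:
jog_arm:
  motion:
    - {"x": -0.08,"y": 0.0,"z": -0.12,"yaw": 0,"fingers": 1}
    - {"x": 0,"y": 0,"z": -0.06,"yaw": 0,"fingers": 1}

```text
time: 13.42
tool_pos: [0.4492, -0.042, 0.1125]
tool_rot: [-3.107, 0.17, -0.05]
wrist_force: [-1.3, 0.4, -2.8]
finger_gap: 0.0479
```

```bash
python3 st.py; python3 fc.py
```

```text
t 13.42 [ 0.4492 -0.042   0.1125] yaw -6.3 toolz [ 0.034  0.028 -0.999] rail xy mm -35.8 -290.9 gap 0.0479 F [-1.3  0.4 -2.8]
knob [ 0.4484 -0.0426  0.1269] face if plumb at grasp [ 0.4447 -0.0441  0.021 ] face if tool-aligned [ 0.452  -0.0397  0.021 ]
```

Request:
jog_arm:
  motion:
    - {"x": 0,"y": 0.0,"z": -0.08,"yaw": 0,"fingers": 1}
    - {"x": -0.03,"y": 0,"z": -0.06,"yaw": 0,"fingers": 1}

```text
time: 13.58
tool_pos: [0.451, -0.0426, 0.1099]
tool_rot: [-3.107, 0.171, -0.061]
wrist_force: [-1.8, 1.5, 13.1]
finger_gap: 0.0476
```

```bash
python3 st.py; python3 fc.py
```

```text
t 13.58 [ 0.451  -0.0426  0.1099] yaw -6.32 toolz [ 0.04   0.027 -0.999] rail xy mm -33.9 -291.3 gap 0.0476 F [-1.8  1.5 13.1]
knob [ 0.4501 -0.0432  0.1243] face if plumb at grasp [ 0.4471 -0.0447  0.0183] face if tool-aligned [ 0.4544 -0.0403  0.0184]
```

Contact: 13 N upward, with the face computed at 0.0183 m against a block top of 0.018 m. Releasing and rising.

Request:
jog_arm:
  motion:
    - {"x": 0,"y": 0.0,"z": 0,"yaw": 0,"fingers": 0.3}
    - {"x": 0,"y": 0,"z": 0,"yaw": 0,"fingers": 0}
    - {"x": 0,"y": 0,"z": 0,"yaw": 0,"fingers": 0}
    - {"x": 0,"y": 0,"z": 0,"yaw": 0,"fingers": 0}
    - {"x": 0,"y": 0,"z": 0.4,"yaw": 0,"fingers": 0}
    - {"x": 0,"y": 0,"z": 0.8,"yaw": 0,"fingers": 0}
    - {"x": 0,"y": 0,"z": 0.9,"yaw": 0,"fingers": 0}
    - {"x": 0,"y": 0,"z": 0.9,"yaw": 0,"fingers": 0}
    - {"x": 0,"y": 0,"z": 0.9,"yaw": 0,"fingers": 0}
    - {"x": -0.3,"y": 0,"z": 0.9,"yaw": 0,"fingers": 0}

```text
time: 14.42
tool_pos: [0.4334, -0.041, 0.3018]
tool_rot: [-3.104, 0.172, -0.035]
wrist_force: [1.3, -0.8, 0.3]
finger_gap: 0.0855
```

```bash
python3 st.py; python3 - <<'E'
from h import *
for n in("wrist","scene","side"):
    c=cal(n); im=cams.capture(n); cv2.imwrite(f"pics/{n}2.png",im)
    H,S,V=cv2.split(cv2.cvtColor(im,cv2.COLOR_BGR2HSV)); X=[[.4445,-.043,z] for z in(.144,.124,.098,.05,.018)]; p=proj(c,X); print(n,"predicted axis",p.round(1).tolist())
    u0,v0=p[1]
    for q in blobs((H>5)&(H<28)&(S>70)&(V>60),60):
        u,v=cen(q)
        if abs(u-u0)<60 and abs(v-v0)<70: print(" tan",cv2.boundingRect(q),np.round((u,v),1),ray(c,(u,v),.124).round(4),ray(c,(u,v),.13).round(4),rect(c,q,.128))
E
```

```text
t 14.42 [ 0.4334 -0.041   0.3018] yaw -6.36 toolz [ 0.024  0.032 -0.999] rail xy mm -51.7 -291.7 gap 0.0855 F [ 1.3 -0.8  0.3]
wrist predicted axis [[330.2, 201.6], [330.6, 196.9], [331.0, 191.5], [331.7, 183.3], [332.1, 178.8]]
 tan (247, 240, 65, 31) [278.7 254.5] [[0.3942 0.0119 0.124 ]] [[0.3964 0.0107 0.13  ]] (array([395.8,  10.4]), array([18.8, 63.2]), 10.5)
 tan (303, 169, 54, 56) [329.7 196.7] [[ 0.4447 -0.0422  0.124 ]] [[ 0.4459 -0.0425  0.13  ]] (array([445.2, -42.2]), array([47. , 49.7]), 84.2)
scene predicted axis [[254.6, 283.4], [255.5, 288.2], [256.7, 294.3], [258.7, 305.0], [260.0, 311.7]]
 tan (192, 307, 32, 23) [207.  318.2] [[ 0.3298 -0.0207  0.124 ]] [[ 0.3285 -0.0238  0.13  ]] (array([329.4, -23.3]), array([20.9, 76.2]), 11.0)
 tan (244, 277, 23, 25) [255. 289.] [[ 0.4426 -0.0434  0.124 ]] [[ 0.4406 -0.0464  0.13  ]] (array([441.4, -45.1]), array([59.1, 46.2]), 45.4)
side predicted axis [[320.6, 280.8], [320.5, 285.8], [320.4, 292.0], [320.1, 302.9], [320.0, 309.9]]
```

The knob is within 1–2 mm of the upright prediction in two views. I'll do a last stillness and black-stamp check, then hand in.

```bash
python3 - <<'E'
from h import *
a=cv2.imread("pics/scene0.png"); b=cams.capture("scene"); b2=cams.capture("scene")
c=cal("scene")
for im in(a,b):
    for q in blobs(im.max(2)<60,300):
        u,v=cen(q)
        if abs(u-359)<12 and abs(v-360)<12: print("black knob",np.round((u,v),1))
for im in(cv2.imread("pics/scene2.png"),b,b2):
    H,S,V=cv2.split(cv2.cvtColor(im,cv2.COLOR_BGR2HSV))
    print("maple",[np.round(cen(q),2) for q in blobs((H>5)&(H<28)&(S>70)&(V>60),100) if abs(cen(q)[0]-255)<15 and abs(cen(q)[1]-289)<15])
s=status.state(); print(s["time"],s["finger_gap"],s["wrist_force"].round(1))
print(job.close_job())
E
```

```text
black knob [359.1 360.2]
black knob [359.1 360.1]
maple [array([254.99, 288.95])]
maple [array([254.88, 289.03])]
maple [array([254.89, 288.33])]
14.6667 0.08547204002203401 [-0.6  0.7 -0.8]
the job is handed in; nothing more can be done
None
```

The maple-knob stamp now stands upright, face down, on the middle-sized graphite block, and the job is handed in at about 14.7 s of the 58 s allowed. I laid it along the upper half of the rail and let go. It slid to the stop and hung there still: two pictures taken after about 1.7 s matched. I then took it by the knob, lifted it straight out and set it down with light contact of about 13 N.

**Last checks:**
- **Position:** the wrist and scene cameras both put the knob within about 2 mm of where it should be with the stamp upright at the block's centre.
- **Stillness:** the knob moved less than 1 pixel over repeated pictures.
- **Gripper:** it is open, clear above the stamp, and reads no contact force.
- **Black stamp:** it has not moved from its starting pixel position.

**What failed or disagreed:**
- **Rack clearance:** one triangulation was a bad match. I judged the clearance from the side view instead, and nothing touched.
- **Tool tilt:** the tool drifted 2–4° from vertical during the moves, so the stamp was probably a few degrees off plumb when set down.
- **Finger opening:** it read about 2.4 mm below nominal on both grips.
- **Side camera:** it did not see the knob in the final check.
- **Picture views:** I had used all 12 by the final lift, so the checks after that were numeric only.

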